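# Unlock the plate shaker: pull the transport pin and park it

### The arm

A 6-joint arm with a two-finger parallel gripper is mounted at the origin on a cart in front of the work surface, level with it; the furniture and walls round the work are solid. World frame = base frame: x ahead of the robot, y to its left, z up, the work surface at z = 0. Lengths are in mm, angles in rad, forces in N, time in s.
With the tool pointing down it reaches from about 350 to 875 mm from the base axis. Payload 4.2 kg.
Tool frame: the origin (TCP) lies at the very end of the fingers, on their centre line; the grasp point (between the pads) lies 19 mm behind it; z points along the fingers, y is the line along which they close (so a half turn about z gives the same grasp; the last joint's range is limited). The gripper opens to 85 mm and grips with 20 to 120 N. Pads are 22 mm wide; open, the fingers measure 114 mm over their backs; the gripper's body (76 mm by 85 mm) begins 54 mm behind the grasp point. The pads swing forward as they close: fully open they stand 13 mm farther back than shut.
Start: joints at [1.482, 0.385, 0.008, 0, -1.194, -0.259], TCP at [212.986, 587.568, 231.312] pointing down, gripper open.
Joint ranges: [-3.14, 3.14], [-1.21, 2.06], [-1.07, 1.41], [-3.16, 2.05], [-2.99, -0.16], [-3.1, 3.1]. Speed limits (rad/s): [2.79, 2.79, 3.14, 3.14, 3.14, 3.14].

### API

Orientations are given as a unit quaternion [x, y, z, w].
In Python, from bench import arm gives the robot as it stands. The module is installed in compiled form; this text tells all that it offers.
- The arm moves only by the tool drive_tool, never from a script. Its argument "targets" is a list of rows, each a list of 5 numbers: the closure, from -1 (fully open) to 1 (shut), then the shift along the tool's x, y, z in mm, then the turn about the tool's z in degrees. In form: [[grip, tx, ty, tz, roll], ...]. A call has 1 to 12 rows; each row is the pose to reach, as a shift and turn from the pose commanded when the call began, along the tool's axes at that moment; what a row does not reach only later rows make up. A row lasts 1/10 s, in which the tool goes at most 50 mm and 8.59 degrees, less where a joint would pass 70% of its speed; a pose out of reach is approached as far as the arm can. A call with a gripper value outside its range is refused whole. The fingers move at their own pace and stop on an object; the grip force is fixed at half the most. Time passes only in rows, so rows that repeat a pose let the fingers close. It gives the time, the measured TCP pose, the force, the opening and the grip force at its end, in the units of the state.
- arm.read_state(): the state, without advancing time (a new reading comes with each control period).
- arm.get_image(name): name is "side" or "top"; returns the picture (420x560x3 uint8, blue, green, red); there is no depth.
- arm.camera_params(name): a dict with "fov_y" (degrees; the focal length in pixels is half the picture's height over the tangent of half this angle, whatever the lens; pixels are square), "cx", "cy" (the principal point, pixels), "D" ([k1, k2, p1, p2, k3] as OpenCV has them; the pictures are not rectified), "rvec" (rotation vector, rad) and "tvec" (3), from world to camera coordinates, as OpenCV has them. Camera axes: x right, y down, z forward; pixel columns grow to the right and rows downward; lengths in mm; the calibration is good to about 2 mm. A picture is of the moment at which its call begins. camera_params takes no time and is no camera call.
- arm.job_done(): hands the job in; it is judged then, once.
The state is a dict: "clock": time; "joints": joint angles; "joint_vel": joint speeds; "joint_efforts": joint torques, N m; "position": TCP position; "ee_rot": TCP orientation; "contact_force": force on the tool from outside, world axes, zero at the start; "wrist_torque": the same for the moment, N m; "gripper_width": finger opening in mm; "grasp_force": force on a finger pad.
Only numpy, scipy, OpenCV 4.12 (cv2) and the standard library are available. Lean on these libraries where they do the work, as an engineer would, in place of code of your own. Each camera call takes 0.05 s, during which the arm holds its last target. There are 200 camera calls.

### The job

Free the plate shaker for use: draw the red-knobbed transport pin straight up out of its bore and park it in the open notch of the steel bracket on the shaker's side, hanging upright with its collar resting flat on the bracket, and let go. Leave the black-knobbed pin in its bore and the well plate where it lies on the platform.

Things in the scene. Friction and masses are not known exactly. Their poses are not given: they have to be found in the camera images.
- red_pin: Pin with red knob, 0.12 kg. Origin on its axis at the collar's underside, z up. Shank 12 mm diameter, 36 mm down from there, tapered tip; collar 48 mm diameter, 0 to 6 mm above; knob 24 mm diameter, 6 to 50 mm above: grip it here. Upright, loose in either of two bores (15 mm diameter, 40 deep, 120 apart) in the shaker's front rail, collar on the rail's top, 66 mm above the table. Yaw is arbitrary.
- black_pin: The same pin with a black knob, in the other bore of the front rail; origin and sizes as for the red pin. It stays in.
- notch (a point): Middle of the notch, at the bracket's upper face, 60 mm above the table. z up; y outward through its mouth; x to the shaker's back. 28 mm wide (x); closed end at y -15 mm, mouth at +25 mm; open above and below, bracket 8 mm thick: the shank goes in from above or by the mouth, the collar rests on top. Shaker (66 mm high) begins at y -45 mm. Bores: x -30, y -75 and -195 mm.
- well_plate: White 96-well plate, 128 x 86 x 14 mm, loose on the shaker's platform (66 mm above the table) behind the two pins, between four small black clips. Origin at the centre of its underside, x along its long side, which lies along the line of the two bores. Its near edge is 35 mm from the pins' axes.
Things that resemble listed ones, but are neither listed nor needed, are in the scene too. What is shaped like the red_pin but green is not meant.

How it is judged (in metres and radians):
On the way:
1. the red pin is drawn clear of its bore (height (world z) of red_pin above 0.104 m), for 0.1 s.
At the end, for the whole second after the job is handed in: The red pin hangs at rest in the notch: its axis within 20 mm of the notch point, its collar's underside within 5 mm of the bracket's upper face, upright within 10 degrees, let go. The black pin and the well plate are within 15 mm of where they were (horizontal distance between red_pin and notch below 0.02 m and z of red_pin in the frame of notch between -0.005 and 0.005 m and angle between red_pin's own z axis and vertical below 0.17 rad and linear speed of red_pin below 0.02 m/s and distance of each of black_pin, well_plate from where it was at the start of the episode below 0.015 m); the robot touches nothing.
It fails at once if the black pin is pulled out of its bore (distance of black_pin from where it was at the start of the episode above 0.025 m).
It fails at once if the well plate is pushed off its place (distance of well_plate from where it was at the start of the episode above 0.025 m).
It also fails if it takes over 35 s, if anything falls off the work surface, if the arm or the gripper's body presses on something with over 40 N, if the wrist force passes 120 N, or if a joint passes its speed limit or range.

## Working session

There is one attempt and no reset: what is moved stays moved. The work goes in short steps, Python scripts to look and compute and a tool call to move; the robot and the scene stay as the last step left them, time stands still between calls to the robot, and variables do not carry over. Pictures are saved under pics/ and viewed, at most 10 in all, crops included, and the job is handed in when it is done.

Besides the shell and the picture viewer there is one more tool, called after "Emit:" as name(argument=value, ...), one argument or row to a line, values as JSON. drive_tool: Moves the arm, as the interface text tells. Its arguments: {"type":"object","properties":{"targets":{"type":"array","items":{"type":"array","items":{"type":"number"}}}},"required":["targets"]}

```bash
mkdir -p pics; cat > h.py <<'E'
import numpy as np, cv2
from bench import arm
from scipy.spatial.transform import Rotation as R
def cam(n):
    p=arm.camera_params(n); f=210/np.tan(np.radians(p["fov_y"])/2)
    K=np.array([[f,0,p["cx"]],[0,f,p["cy"]],[0,0,1.]])
    return K,np.array(p["D"],float),np.array(p["rvec"],float),np.array(p["tvec"],float)
def ray(n,uv):
    K,D,r,t=cam(n); q=cv2.undistortPoints(np.array([[uv]],float),K,D)[0,0]
    M=cv2.Rodrigues(r)[0]; return -M.T@t.ravel(), M.T@np.array([q[0],q[1],1])
def atz(n,uv,z):
    o,d=ray(n,uv); return o+d*(z-o[2])/d[2]
def proj(n,P):
    K,D,r,t=cam(n); return cv2.projectPoints(np.array(P,float).reshape(-1,3),r,t,K,D)[0][:,0]
E
python3 - <<'E'
from h import *
for n in("top","side"):
    cv2.imwrite(f"pics/{n}0.png",arm.get_image(n)); o,d=ray(n,(280,210)); print(n,o,d)
s=arm.read_state(); print(s); print(R.from_quat(s["ee_rot"]).as_matrix().round(3))
E
```

```text
top [435.05089874  96.04459493 937.92429963] [ 7.82590470e-02 -8.22239354e-04 -9.97010971e-01]
side [511.03186821 767.73077128 633.73564614] [-0.02843931 -0.77626101 -0.62979946]
{'clock': 0.1, 'joints': array([ 1.48159148e+00,  3.85495323e-01,  6.78021980e-03, -3.93180437e-04,
       -1.19401554e+00, -2.58597428e-01]), 'joint_vel': array([-0.00089379, -0.00299765,  0.00276431,  0.001439  ,  0.00042948,
        0.0012087 ]), 'joint_efforts': array([-5.04919080e-04, -3.93315697e+01,  1.88929224e+01,  4.19789493e+00,
       -2.58510707e-03,  5.84619329e-06]), 'position': array([212.84000295, 587.09821703, 230.33466749]), 'ee_rot': array([ 9.84904239e-01, -1.73097286e-01, -1.00258537e-04,  9.79146799e-04]), 'contact_force': array([ 0.59050178, -0.15739243, -0.59946185]), 'wrist_torque': array([-0.01330133,  0.02153601, -0.04009111]), 'grasp_force': 0.0, 'gripper_width': 85.08225267147262}
[[ 0.94  -0.341 -0.001]
 [-0.341 -0.94  -0.002]
 [ 0.     0.002 -1.   ]]
```

View pics/top0.png

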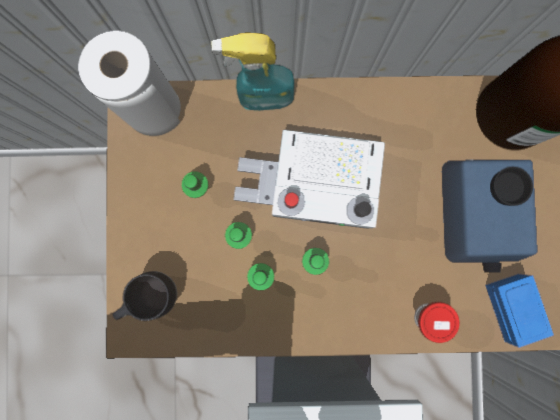

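View pics/side0.png

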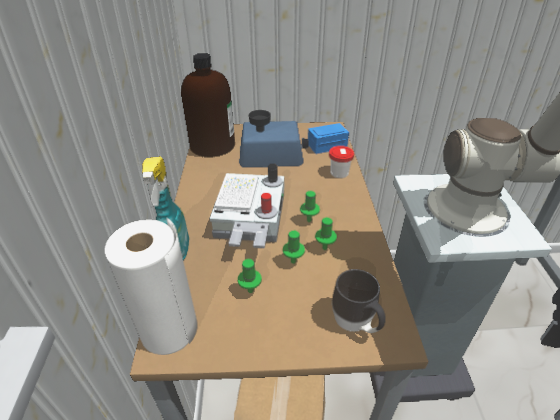

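The top view shows the red knob at about (291,200), the black knob at (362,209), and the bracket with its two tines at (255,180), its mouth to the left. The side view shows the red pin at (266,205). Red candidates are the knobbed pin at (291,200) and the jar lid at (440,322). Only the first is a pin in the front rail. The four green pins are not meant. I'll confirm this in enlarged crops.

```bash
python3 - <<'E'
from h import *
a=cv2.imread("pics/top0.png")[120:240,225:395]; b=cv2.imread("pics/side0.png")[160:260,190:310]
cv2.imwrite("pics/topc.png",cv2.resize(a,None,fx=4.7,fy=4.7,interpolation=cv2.INTER_CUBIC))
cv2.imwrite("pics/sidec.png",cv2.resize(b,None,fx=6,fy=6,interpolation=cv2.INTER_CUBIC))
E
```

```text
(no output)
```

View pics/topc.png

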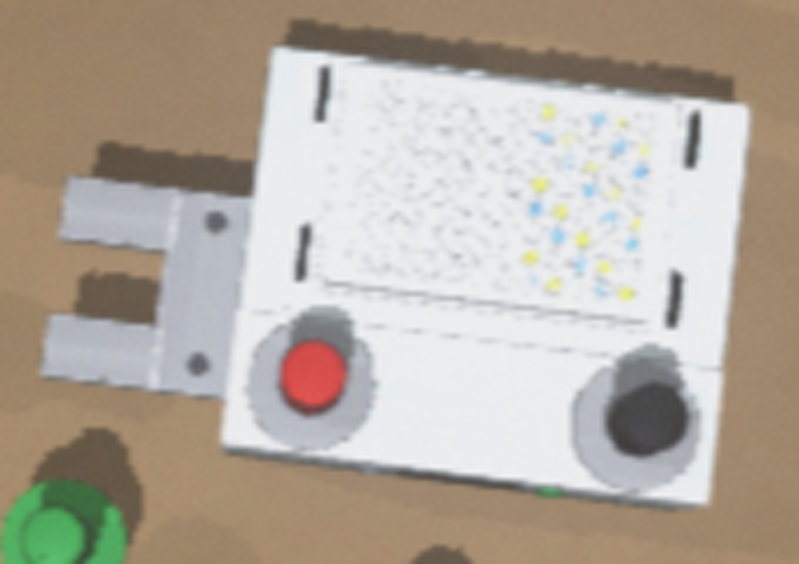

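View pics/sidec.png

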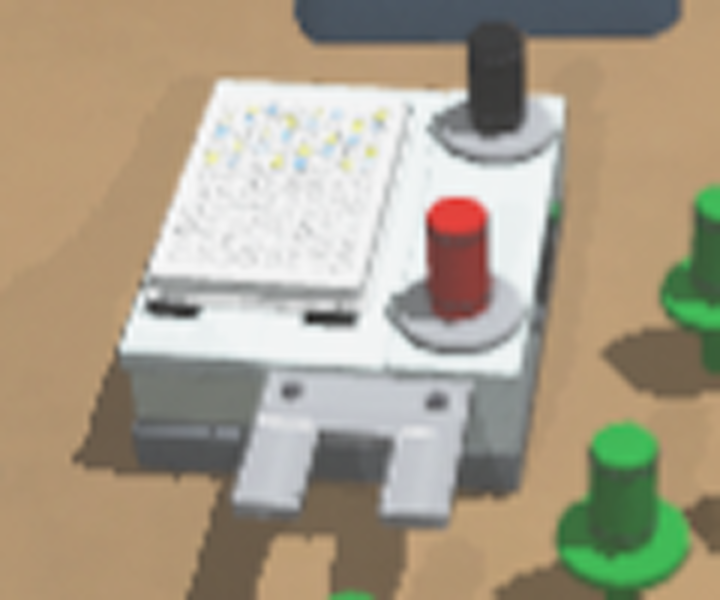

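The crop confirms it: a red knob on a grey collar in the rail's near bore, next to the bracket, and the black pin in the far bore. I'll fit the shaker's pose from both views.

```bash
cat > fit.py <<'E'
from h import *
from scipy.optimize import least_squares
T=lambda c:((c[0]+.5)/4.7-.5+225,(c[1]+.5)/4.7-.5+120)
S=lambda c:((c[0]+.5)/6-.5+190,(c[1]+.5)/6-.5+160)
# notch-frame point, camera, pixel
obs=[((-30,-75,12),"top",T((311,386))),((-30,-75,56),"top",T((315,373))),((-30,-195,12),"top",T((635,427))),((-30,-195,56),"top",T((650,410))),
((14,25,0),"top",T((60,241))),((-14,25,0),"top",T((50,315))),((14,-15,0),"top",T((166,249))),((-14,-15,0),"top",T((158,321))),
((-30,-75,56),"side",S((458,217))),((-30,-195,56),"side",S((497,38))),((14,25,0),"side",S((299,507))),((-14,25,0),"side",S((383,512))),
((14,-15,0),"side",S((317,430))),((-14,-15,0),"side",S((391,435)))]
def W(p,q):
    c,s=np.cos(p[2]),np.sin(p[2]); return np.array([p[0]+c*q[0]-s*q[1],p[1]+s*q[0]+c*q[1],60+q[2]])
def res(p): return np.concatenate([proj(n,W(p,q))[0]-uv for q,n,uv in obs])
if __name__=="__main__":
    r=least_squares(res,[560,150,0],loss="soft_l1"); p=r.x
    print(p,np.degrees(p[2])); print(res(p).reshape(-1,2).round(1))
    for q in((-30,-75,6),(-30,-195,6),(0,0,0)): print(q,W(p,q))
    for (q,n,uv) in obs[:8]: print(q, (atz(n,uv,60+q[2])-W(p,q)).round(1))
    s=arm.read_state(); print(R.from_quat(s["ee_rot"]).inv().apply(W(p,(-30,-75,37))-s["position"]), R.from_quat(s["ee_rot"]).inv().apply(W(p,(0,1,0))-W(p,(0,0,0))))
E
python3 fit.py
```

```text
[ 5.57443910e+02  1.46447356e+02 -1.42311302e-01] -8.153836958107739
[[ 0.  -0.1]
 [-0.3  0.1]
 [ 0.4 -0.3]
 [ 1.4  1.2]
 [-0.3 -0.4]
 [-0.2 -0.4]
 [-0.2  0.7]
 [-0.5  1.1]
 [-0.5 -0.7]
 [-0.6 -0.6]
 [-0.3  0.2]
 [-1.   0.2]
 [-0.   0.1]
 [ 0.5  0.1]]
(-30, -75, 6) [517.10982858  76.46048715  66.        ]
(-30, -195, 6) [500.09005726 -42.32641189  66.        ]
(0, 0, 0) [557.44391042 146.44735622  60.        ]
(-30, -75, 12) [-0.2  0.1  0. ]
(-30, -75, 56) [ 0.2 -0.4  0. ]
(-30, -195, 12) [-0.5  0.7  0. ]
(-30, -195, 56) [2.1 2.3 0. ]
(14, 25, 0) [-0.6 -0.5  0. ]
(-14, 25, 0) [-0.6 -0.3  0. ]
(14, -15, 0) [ 1.2 -0.4  0. ]
(-14, -15, 0) [ 2.  -0.9  0. ]
[460.12896341 376.02844936 134.13833836] [-0.20418966 -0.9789294  -0.00195096]
```

The fit is consistent to about 1 mm. Red pin: (517, 76.5). Notch: (557.4, 146.4). Shaker yaw: -8.15°. I'll travel high, with the fingers closing along the line of the bores.

Emit:
drive_tool(
  targets=[
    [-0.4, 18, 15, 0, -1],
    [-0.4, 55, 45, 0, -2],
    [-0.4, 92, 75, 0, -3],
    [-0.4, 129, 105, 0, -4],
    [-0.4, 166, 135, 0, -5],
    [-0.4, 202, 165, 0, -6],
    [-0.4, 239, 196, 0, -7],
    [-0.4, 276, 226, 0, -8],
    [-0.4, 313, 256, 0, -9],
    [-0.4, 350, 286, 0, -10],
    [-0.4, 377, 308, 0, -11],
    [-0.4, 391, 320, 0, -11.8],
  ],
)

```text
clock: 1.3
position: [472.1, 151.0, 230.9]
ee_rot: [0.997, -0.072, -0.0, 0.0]
contact_force: [-0.1, 0.6, 0.3]
gripper_width: 59.8
grasp_force: 0.0
```

```bash
cat > rel.py <<'E'
from h import *
import sys
s=arm.read_state(); r=R.from_quat(s["ee_rot"])
t=np.array(eval(sys.argv[1]),float)
print(s["clock"],s["position"].round(1),r.as_matrix().round(3).tolist(),s["gripper_width"],s["grasp_force"],s["contact_force"].round(1),"rel",r.inv().apply(t-s["position"]).round(1))
E
python3 rel.py "(517.1,76.5,80)"
```

```text
1.3 [472.1 151.  230.9] [[0.99, -0.144, -0.001], [-0.144, -0.99, -0.001], [-0.001, 0.001, -1.0]] 59.81100411510186 0.0 [-0.1  0.6  0.3] rel [ 55.3  67.1 150.9]
```

Emit:
drive_tool(
  targets=[
    [-0.4, 18, 22, 0, 0],
    [-0.4, 37, 45, 0, 0],
    [-0.4, 50, 61, 20, 0],
    [-0.4, 55, 67, 50, 0],
    [-0.4, 55, 67, 80, 0],
    [-0.4, 55, 67, 90, 0],
    [-0.4, 55, 67, 90, 0],
    [-0.4, 55, 67, 90, 0],
  ],
)

```text
clock: 2.1
position: [517.3, 79.8, 142.4]
ee_rot: [0.998, -0.07, 0.001, -0.0]
contact_force: [0.1, -0.3, 0.5]
gripper_width: 59.8
grasp_force: 0.0
```

```bash
python3 rel.py "(517.1,76.5,80)"; python3 - <<'E'
from h import *
a=arm.get_image("side"); cv2.imwrite("pics/s1.png",cv2.resize(a[120:270,180:380],None,fx=4,fy=4,interpolation=cv2.INTER_CUBIC))
E
```

```text
2.1 [517.3  79.8 142.4] [[0.99, -0.14, 0.002], [-0.14, -0.99, 0.0], [0.002, -0.0, -1.0]] 59.79831104538591 0.0 [ 0.1 -0.3  0.5] rel [ 0.2  3.3 62.4]
```

View pics/s1.png

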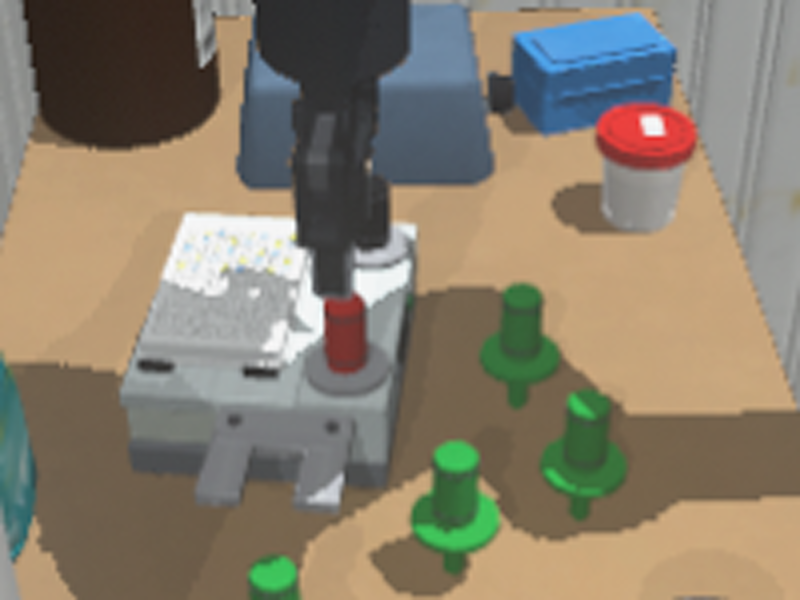

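The gripper stands over the red knob (crop px 345,300) and the fingers straddle it. I'll descend and grip.

Emit:
drive_tool(
  targets=[
    [-0.4, 0, 3, 8, 0],
    [-0.4, 0, 3, 24, 0],
    [-0.4, 0, 3, 40, 0],
    [-0.4, 0, 3, 54, 0],
    [-0.4, 0, 3, 60, 0],
    [-0.4, 0, 3, 62, 0],
    [-0.4, 0, 3, 62, 0],
    [-0.4, 0, 3, 62, 0],
  ],
)

```text
clock: 2.95
position: [516.6, 76.6, 80.1]
ee_rot: [0.997, -0.071, 0.001, -0.0]
contact_force: [0.9, 0.3, 0.1]
gripper_width: 59.8
grasp_force: 0.0
```

Emit:
drive_tool(
  targets=[
    [1, 0, 0, 0, 0],
    [1, 0, 0, 0, 0],
    [1, 0, 0, 0, 0],
    [1, 0, 0, 0, 0],
    [1, 0, 0, 0, 0],
    [1, 0, 0, 0, 0],
    [1, 0, 0, 0, 0],
    [1, 0, 0, 0, 0],
  ],
)

```text
clock: 3.75
position: [516.4, 76.5, 79.9]
ee_rot: [0.997, -0.071, 0.0, -0.0]
contact_force: [-0.9, -0.2, 5.7]
gripper_width: 22.6
grasp_force: 58.7
```

Emit:
drive_tool(
  targets=[
    [1, 0, 0, -4, 0],
    [1, 0, 0, -12, 0],
    [1, 0, 0, -22, 0],
    [1, 0, 0, -32, 0],
    [1, 0, 0, -42, 0],
    [1, 0, 0, -52, 0],
    [1, 0, 0, -60, 0],
    [1, 0, 0, -62, 0],
    [1, 0, 0, -62, 0],
    [1, 0, 0, -62, 0],
    [1, 0, 0, -62, 0],
  ],
)

```text
clock: 4.85
position: [515.7, 76.2, 140.8]
ee_rot: [0.997, -0.071, -0.001, 0.0]
contact_force: [0.5, -1.0, -0.4]
gripper_width: 22.7
grasp_force: 58.7
```

```bash
python3 rel.py "(557.4,146.4,140)"; python3 - <<'E'
from h import *
a=arm.get_image("side"); cv2.imwrite("pics/s2.png",cv2.resize(a[120:270,180:380],None,fx=4,fy=4,interpolation=cv2.INTER_CUBIC))
E
```

```text
4.85 [515.7  76.2 140.8] [[0.99, -0.141, -0.001], [-0.141, -0.99, -0.0], [-0.001, 0.001, -1.0]] 22.662800028584158 58.69741201400757 [ 0.5 -1.  -0.4] rel [ 31.3 -75.3   0.7]
```

View pics/s2.png

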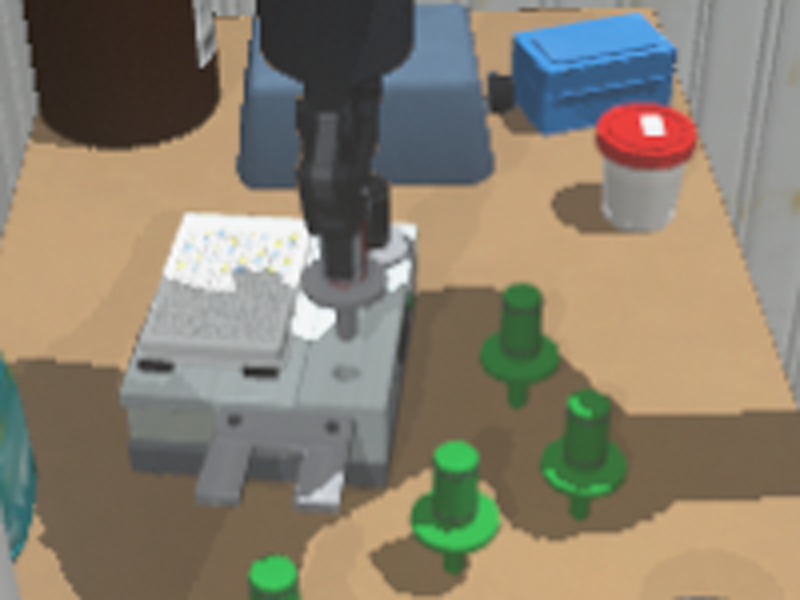

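The pin hangs upright below the fingers, clear of the bore (crop px 345,370). Next I'll carry it over the notch.

Emit:
drive_tool(
  targets=[
    [1, 2, -5, 0, 0],
    [1, 6, -15, 0, 0],
    [1, 12, -29, 0, 0],
    [1, 18, -43, 0, 0],
    [1, 24, -57, 0, 0],
    [1, 29, -69, 0, 0],
    [1, 31, -75, 0, 0],
    [1, 31, -75, 0, 0],
    [1, 31, -75, 0, 0],
    [1, 31, -75, 0, 0],
  ],
)

```text
clock: 5.9
position: [557.0, 145.8, 141.3]
ee_rot: [0.997, -0.071, -0.0, 0.0]
contact_force: [-0.8, -0.2, -0.9]
gripper_width: 23.0
grasp_force: 58.7
```

Emit:
drive_tool(
  targets=[
    [1, 0, 0, 5, 0],
    [1, 0, 0, 15, 0],
    [1, 0, 0, 25, 0],
    [1, 0, 0, 31, 0],
    [1, 0, 0, 31, 0],
    [1, 0, 0, 31, 0],
  ],
)

```text
clock: 6.5
position: [557.4, 146.2, 110.0]
ee_rot: [0.997, -0.071, -0.0, 0.0]
contact_force: [1.2, 0.0, -1.1]
gripper_width: 22.4
grasp_force: 58.7
```

```bash
python3 rel.py "(557.4,146.4,74)"; python3 - <<'E'
from h import *
c=lambda a,x,y:cv2.resize(a[y:y+100,x:x+100],None,fx=4,fy=4,interpolation=cv2.INTER_CUBIC)
cv2.imwrite("pics/b3.png",np.hstack([c(arm.get_image("side"),190,160),c(arm.get_image("top"),210,130)]))
E
```

```text
6.5 [557.4 146.2 110. ] [[0.99, -0.141, -0.0], [-0.141, -0.99, -0.0], [-0.0, 0.0, -1.0]] 22.360101855490008 58.73670279979706 [ 1.2  0.  -1.1] rel [-0.1 -0.2 36. ]
```

View pics/b3.png

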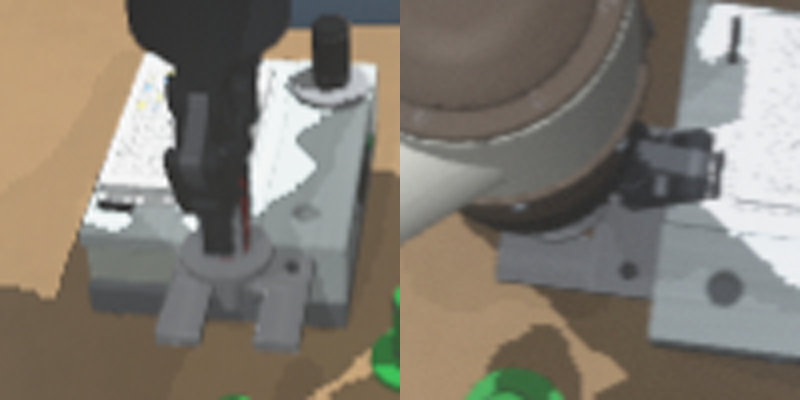

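The shank hangs centred between the tines (left crop px 230,295), so I'll lower it.

Emit:
drive_tool(
  targets=[
    [1, 0, 0, 4, 0],
    [1, 0, 0, 12, 0],
    [1, 0, 0, 20, 0],
    [1, 0, 0, 27, 0],
    [1, 0, 0, 31, 0],
    [1, 0, 0, 34, 0],
    [1, 0, 0, 35, 0],
    [1, 0, 0, 35.5, 0],
    [1, 0, 0, 35.5, 0],
    [1, 0, 0, 35.5, 0],
  ],
)

```text
clock: 7.6
position: [557.5, 146.4, 75.1]
ee_rot: [0.997, -0.071, 0.0, -0.0]
contact_force: [-0.4, -0.3, -0.5]
gripper_width: 23.0
grasp_force: 58.7
```

Emit:
drive_tool(
  targets=[
    [1, 0, 0, 0.5, 0],
    [1, 0, 0, 1, 0],
    [1, 0, 0, 1, 0],
    [0.3, 0, 0, 1, 0],
    [0.2, 0, 0, 1, 0],
    [0, 0, 0, 1, 0],
    [0, 0, 0, 1, 0],
    [0, 0, 0, 1, 0],
    [0, 0, 0, 1, 0],
  ],
)

```text
clock: 8.5
position: [557.4, 146.2, 73.8]
ee_rot: [0.997, -0.071, 0.0, -0.0]
contact_force: [0.5, -0.7, 0.1]
gripper_width: 42.4
grasp_force: 0.0
```

Emit:
drive_tool(
  targets=[
    [0, 0, 0, -4, 0],
    [0, 0, 0, -12, 0],
    [0, 0, 0, -24, 0],
    [0, 0, 0, -40, 0],
    [0, 0, 0, -60, 0],
    [0, 0, 0, -85, 0],
    [0, 0, 0, -110, 0],
    [0, 0, 0, -130, 0],
    [0, -20, 0, -140, 0],
    [0, -60, 0, -140, 0],
    [0, -105, 0, -140, 0],
    [0, -150, 0, -140, 0],
  ],
)

```text
clock: 9.7
position: [407.7, 167.4, 214.8]
ee_rot: [0.997, -0.071, 0.001, -0.001]
contact_force: [-0.4, 1.2, -0.1]
gripper_width: 42.6
grasp_force: 0.0
```

```bash
python3 rel.py "(557.4,146.4,74)"; python3 - <<'E'
from h import *
c=lambda a,x,y:cv2.resize(a[y:y+100,x:x+100],None,fx=4,fy=4,interpolation=cv2.INTER_CUBIC)
cv2.imwrite("pics/b4.png",np.hstack([c(arm.get_image("side"),190,160),c(arm.get_image("top"),225,120)]))
E
```

```text
9.7 [407.7 167.4 214.8] [[0.99, -0.142, 0.001], [-0.142, -0.99, 0.001], [0.001, -0.001, -1.0]] 42.589462827385 0.0 [-0.4  1.2 -0.1] rel [151.   -0.4 141. ]
```

View pics/b4.png

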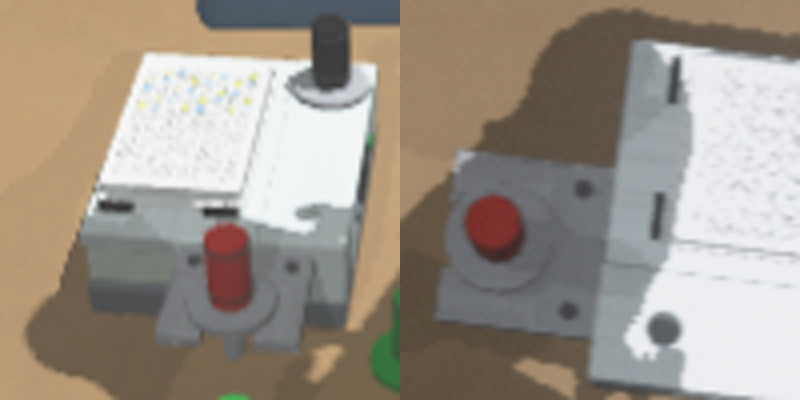

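The pin hangs in the notch, with its collar on both tines (top crop centre 499,236). The plate and black pin look unmoved. I'll check the numbers before handing in.

```bash
python3 - <<'E'
from h import *
p=lambda c:(c[0]/4+225-.4,c[1]/4+120-.4)
print(atz("top",p((99,236)),66),atz("top",p((95,222)),110))
print(proj("side",[[557.4,146.4,110],[557.4,146.4,66]]),(227/4+189.6,240/4+159.6))
E
```

```text
[559.29064533 147.58302004  66.        ] [558.88184801 146.55006185 110.        ]
[[246.27252728 218.54681847]
 [247.54358008 234.42697106]] (246.35, 219.6)
```

The axis is within 2 mm of the notch, the pin is upright, and it sits at the expected height.

```bash
python3 -c "
from bench import arm
print(arm.job_done())"
```

```text
the job is handed in; nothing more can be done
None
```

I parked the red pin upright in the bracket's notch and let go; the last pictures put its axis within about 3 mm of the notch point, with the black pin and well plate looking unmoved. The job is handed in, but no verdict was shown.

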